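# Run the spot template under the focuser and wind the drawtube down

### The arm

A 7-joint arm with a two-finger parallel gripper is mounted at the origin on the work surface. World frame = base frame: x ahead of the robot, y to its left, z up, the work surface at z = 0. Lengths are in mm, angles in rad, forces in N, time in s.
With the tool pointing down it reaches from about 400 to 850 mm from the base axis. Payload 6.9 kg.
Tool frame: the origin (TCP) lies on the mounting face of the last link; the fingertips stand 173 mm ahead of it and the grasp point (between the pads) lies 155 mm ahead of it; y points along the fingers, x is the direction in which the jaws open and shut, and the axes are right-handed (so a half turn about y gives the same grasp; the last joint's range is limited). The gripper opens to 85 mm and grips with 20 to 120 N. Pads are 22 mm wide; open, the fingers measure 114 mm over their backs; the gripper's body (76 mm by 85 mm) begins 54 mm behind the grasp point. The pads swing forward as they close: fully open they stand 13 mm farther back than shut.
Start: joints at [-1.103, 0.507, -0.238, 1.5, 0.126, 1.149, -0.155], TCP at [221.245, 584.524, 404.675] pointing down, gripper open.
Joint ranges: [-3.08, 3.08], [-0.24, 2.05], [-1.43, 1.35], [0, 2.5], [-1.52, 4.66], [0.17, 1.96], [-2.89, 2.89]. Speed limits (rad/s): [2.39, 2.39, 3.14, 3.14, 3.14, 3.14, 3.14].

### API

Orientations are given as [roll, pitch, yaw] about the fixed x, y, z axes, in that order (R = Rz(yaw) Ry(pitch) Rx(roll)).
In Python, from station import read_state, eyes, r gives the robot as it stands.
- The arm moves only by the shell command python3 -m crank 'ROWS' [FORCE]. ROWS is JSON, a list of rows, each an object of numbers: "dx", "dy", "dz": the shift along the world's x, y, z in mm; "rx", "ry", "rz": the turn, a rotation vector about the world's x, y, z in degrees; "gripper": the closure, from 0 (fully open) to 1 (shut). In form: [{"dx": .., "dy": .., "dz": .., "rx": .., "ry": .., "rz": .., "gripper": ..}, ...]. A call has 1 to 12 rows; each row is the pose to reach, as a shift and turn from the pose commanded when the call began; what a row does not reach only later rows make up. A row lasts 1/10 s, in which the tool goes at most 50 mm and 8.59 degrees, less where a joint would pass 70% of its speed; a pose out of reach is approached as far as the arm can. A call with a gripper value outside its range is refused whole. The fingers move at their own pace and stop on an object; FORCE is the grip in N (left out, the last holds). Time passes only in rows, so rows that repeat a pose let the fingers close. It gives the time, the measured TCP pose, the force and the opening at its end, in the units of the state.
- read_state(): the state, without advancing time (a new reading comes with each control period).
- eyes.camera(name): name is "scene" or "top"; returns a dict with "pixels" (384x512x3 uint8, blue, green, red), "intrinsics" (3x3 intrinsics, pixels), "D" ([k1, k2, p1, p2, k3] as OpenCV has them; the pictures are not rectified), "rvec" (rotation vector, rad) and "tvec" (3), from world to camera coordinates, as OpenCV has them. Camera axes: x right, y down, z forward; pixel columns grow to the right and rows downward; lengths in mm; the calibration is good to about 2 mm. A picture is of the moment at which its call begins. There is no depth.
- r.finish_job(): hands the job in, once; it reports no verdict.
The state is a dict: "t": time; "qpos": joint angles; "dq": joint speeds; "joint_torque": joint torques, N m; "tcp_pos": TCP position; "tcp_rot": TCP orientation; "force": force on the tool from outside, world axes, zero at the start; "ft_torque": the same for the moment, N m; "width": finger opening in mm.
Only numpy, scipy, OpenCV 4.12 (cv2) and the standard library are available. Lean on these libraries where they do the work, as an engineer would, in place of code of your own. Each camera call takes 0.05 s, during which the arm holds its last target. There are 200 camera calls.

### The job

Run the aluminium template carriage, nose first, in between the two guide rails and under the raised brass drawtube until its nose is fully home against the end stop. Then wind the crank clockwise, which lowers the drawtube over the glass, until the crank's pointer stands at the long bold mark on the dial. Leave the other things on the table where they are.

Things in the scene. Friction and masses are not known exactly. Their poses are not given: they have to be found in the camera images.
- fixture: Collimation fixture, fixed to the table. Origin on the table straight below the drawtube axis; +x is the direction in which the carriage slides home. Two parallel aluminium guide rails 15 mm high, inner faces at y = +-49 mm, x = -54 to +60 mm; iron end stop 24 mm high, its face at x = +46 mm. A crank pedestal with a round dial stands at x = +210 mm.
- mouth (a point): Centre of the flared mouth of the guide rails, on the table at fixture x = -92, y = 0 mm. The flare narrows from about 146 mm here to the 98 mm rail spacing at x = -54 mm; its outer corners reach y = +-80 mm, height 15 mm.
- arch (a point): Centre of the top of the iron arch that spans the rails, 104 mm above the table on the drawtube axis. Arch x = -28 to +28 mm, y = +-80 mm in the fixture's frame, underside 72 mm above the table. The vertical brass drawtube (50 mm diameter, 62 mm at its collar) sticks up through it to 180 mm at most; its drive bar and rod run beside the arch at y = -92 mm.
- carriage: Loose flat aluminium carriage, 200 x 92 x 12 mm, 0.35 to 0.7 kg. Origin on its underside below the centre of its green glass spot disc; +x points to its nose. Plate x = -154 to +46, y = +-46 mm. Brass rim round the glass, 88 mm outside, 72 mm inside, top 28 mm above the table. At home its origin and axes coincide with the fixture's and the nose meets the stop.
- handle (a point): Grip point of the carriage's walnut fin handle near its tail, at carriage x = -130, y = 0, 48 mm above its underside. Fin 44 mm long (carriage x), 16 mm thick (carriage y), top at 62 mm; pinch it across its thickness.
- crank (a joint): Angle of the iron crank (rad): 0 = drawtube fully up, grows clockwise seen from above, end of travel 2.5; the pointer stands exactly at the long bold mark at 2.20. Starts between 0 and 0.7. Winding lowers the drawtube, 31 mm over 0 to 2.2 rad. The crank stays where it is left.
- crank_axis (a point): Point on the crank's vertical axis at the dial's top face, 46 mm above the table; in the fixture's frame at x = 210, y = 0 mm. The round dial is 176 mm in diameter.
- crank_grip (a point): Middle of the crank's upright walnut handle sleeve, 91 mm above the table, 50 mm from the axis; sleeve 22 to 24 mm diameter, from 61 to 111 mm above the table, turning freely on its pin. Moving it clockwise round the crank axis winds the crank.
- pointer (a point): Tip of the small pointer at the end of the crank arm, just beyond the handle, 72 mm from the crank axis, above the dial.
- mark (a point): Middle of the long bold mark on the dial (20 mm long, 5 mm wide; the other ticks are short and thin, every 0.2 rad), 76 mm from the crank axis, on the side away from the arch (fixture +x).
- tube_mouth (a point): Centre of the drawtube's lower mouth: 45 to 51 mm above the table at the start, 20 mm when the pointer is at the mark (inside the carriage's rim, clear of the glass).
- eyepiece: Bystander: cream enamel eyepiece standing upright, up to 48 mm diameter, 66 mm tall. Origin at its underside (tools: on the table, near the middle).
- thumbscrew_a: Bystander: knurled aluminium thumbscrew knob, head 38 mm diameter, standing 34 mm tall with its stem up. Origin at its underside (tools: on the table, near the middle).
- thumbscrew_b: Bystander: a second knurled aluminium thumbscrew knob, the same as the other. Origin at its underside (tools: on the table, near the middle).
- dust_cap: Bystander: round black dust cap, 64 mm diameter, 22 mm tall. Origin at its underside (tools: on the table, near the middle).
- screwdriver: Bystander: screwdriver lying on the table beyond the fixture. Origin at its underside (tools: on the table, near the middle).
- lens_brush: Bystander: brush lying on the table beyond the carriage. Origin at its underside (tools: on the table, near the middle).
- lens_cleaner: Bystander: small bottle, 52 mm diameter, 110 mm tall. Origin at its underside (tools: on the table, near the middle).
Not all that is in view belongs to the job. Of the things that look like the carriage, the middle-sized one is meant.

How it is judged (in metres and radians):
On the way:
1. the carriage is fully home against the stop while the drawtube is still raised (x of carriage in the frame of fixture between -0.005 and 0.004 m and y of carriage in the frame of fixture between -0.006 and 0.006 m and z of carriage in the frame of fixture below 0.004 m and angle between the x axis of carriage and the x axis of fixture, either way round below 0.06 rad and value of joint crank below 1.2 rad), for 0.2 s.
At the end, for the whole second after the job is handed in: The carriage lies flat between the rails with its nose within 5 mm of the stop (sideways within 6 mm, square within 0.06 rad), and the crank's pointer is within 0.12 rad of the long mark (crank between 2.08 and 2.32 rad); the carriage at rest (x of carriage in the frame of fixture between -0.005 and 0.004 m and y of carriage in the frame of fixture between -0.006 and 0.006 m and z of carriage in the frame of fixture below 0.004 m and angle between the x axis of carriage and the x axis of fixture, either way round below 0.06 rad and value of joint crank between 2.08 and 2.32 rad and linear speed of carriage below 0.02 m/s); the robot touches nothing.
It fails at once if a bystander is pushed more than 30 mm from its place (distance of any of eyepiece, thumbscrew_a, thumbscrew_b, dust_cap, screwdriver, lens_brush, lens_cleaner from where it was at the start of the episode above 0.03 m).
It also fails if it takes over 58 s, if anything falls off the work surface, if the arm or the gripper's body presses on something with over 40 N, if the wrist force passes 120 N, or if a joint passes its speed limit or range.

## Working session

There is one attempt and no reset: what is moved stays moved. The work goes in short steps, Python scripts to look and compute and a shell command to move; the robot and the scene stay as the last step left them, time stands still between calls to the robot, and variables do not carry over. Pictures are saved under pics/ and viewed, about 8 in all and at most 12, crops included, and the job is handed in when it is done.

```bash
mkdir -p pics; ls
cat > h.py <<'E'
import numpy as np, cv2
from station import read_state, eyes, r
def cam(n,save=None):
    c=eyes.camera(n)
    c={k:np.array(v) for k,v in c.items()}
    if save: cv2.imwrite('pics/'+save,c['pixels'])
    return c
def ray(c,uv):
    p=cv2.undistortPoints(np.array(uv,float).reshape(-1,1,2),c['intrinsics'],c['D']).reshape(-1,2)
    R=cv2.Rodrigues(c['rvec'])[0]
    d=np.c_[p,np.ones(len(p))]@R
    o=-R.T@c['tvec'].ravel()
    return o,d
def onz(c,uv,z):
    o,d=ray(c,uv); return o+d*((z-o[2])/d[:,2])[:,None]
def proj(c,P):
    return cv2.projectPoints(np.array(P,float).reshape(-1,3),c['rvec'],c['tvec'],c['intrinsics'],c['D'])[0].reshape(-1,2)
E
python3 - <<'E'
from h import *
for n in ['scene','top']:
    c=cam(n,n+'0.png'); o,_=ray(c,[[0,0]]); print(n,o,c['intrinsics'].tolist())
    np.savez(n+'0.npz',**c)
print(read_state())
a=[cv2.imread('pics/%s0.png'%n) for n in ['scene','top']]
cv2.imwrite('pics/s.png',cv2.resize(a[0],(800,600)));cv2.imwrite('pics/t.png',cv2.resize(a[1],(800,600)))
E
```

```text
pics
scene [1432.51646634  263.1130681   687.78430961] [[413.7326747227414, 0.0, 253.79832756938953], [0.0, 413.7326747227414, 191.30754905708227], [0.0, 0.0, 1.0]]
top [ 316.04841383   39.86399541 1181.12281142] [[457.2254733866623, 0.0, 254.12164981398703], [0.0, 457.2254733866623, 188.62079147966932], [0.0, 0.0, 1.0]]
{'t': 0.1, 'qpos': array([-1.10348744,  0.50827959, -0.23756017,  1.50104139,  0.12571869,
        1.14891971, -0.1547863 ]), 'dq': array([-0.00067812, -0.00250532, -0.00033403, -0.00310109, -0.00080575,
        0.00096411,  0.00320134]), 'joint_torque': array([-4.98906244e-03, -6.21831965e+01, -2.19491489e+00, -2.50205702e+01,
        1.24540177e-02,  7.84424861e-03, -9.82170121e-06]), 'tcp_pos': array([221.22239341, 584.35228896, 403.89839335]), 'tcp_rot': array([-1.57082956,  0.00165496,  1.20904653]), 'force': array([ 0.8567022 , -0.01549907, -0.6015778 ]), 'ft_torque': array([-0.04148123, -0.05609572, -0.01561122]), 'width': 85.221836644901}
```

View pics/s.png

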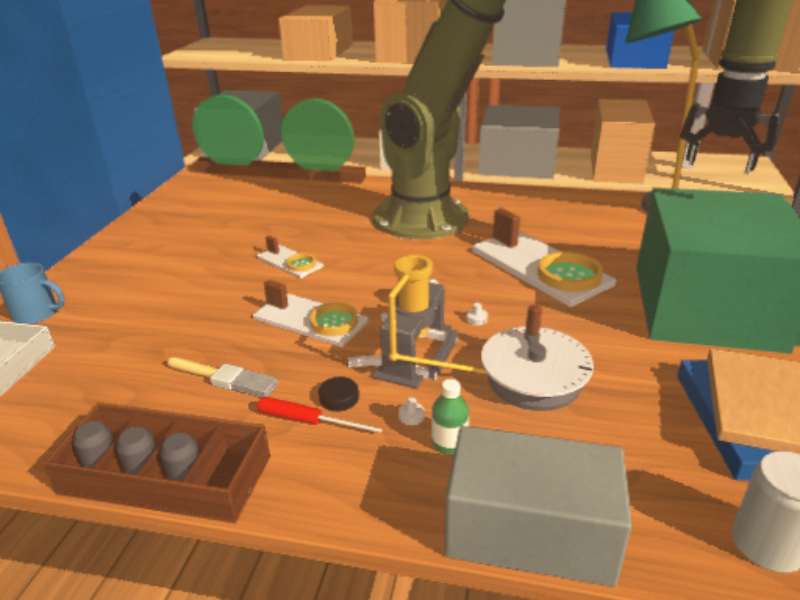

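View pics/t.png

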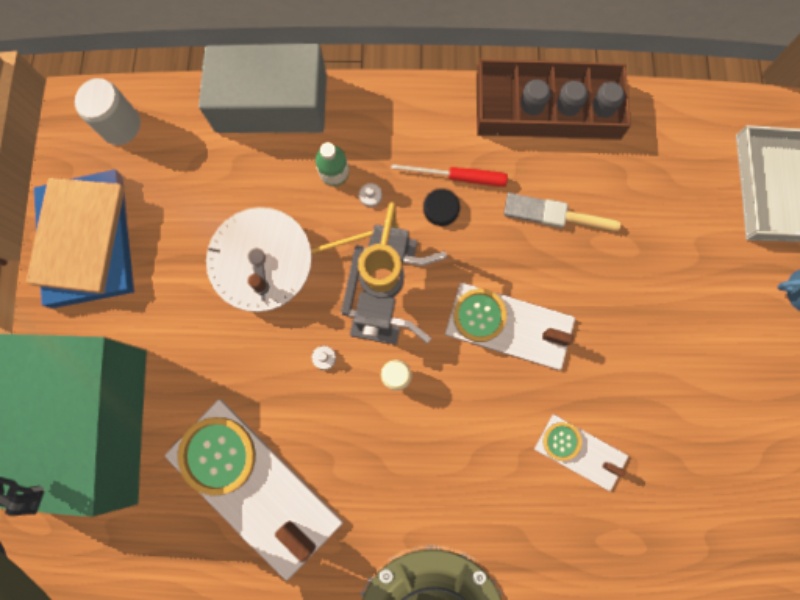

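The top view (scaled 1.5625x) shows the mid-sized carriage at about (512,325), nose to the left towards the mouth at (430,290). The arch is at (378,270), the dial at (258,258) with the mark at (214,250), and the handle and pointer at (258,284). The eyepiece stands at (396,375).

```bash
cat > m.py <<'E'
from h import *
def blob(mask,cx,cy,rad):
    m=mask.astype(np.uint8).copy(); z=np.zeros_like(m); cv2.circle(z,(int(cx),int(cy)),rad,1,-1); m&=z
    cs,_=cv2.findContours(m,cv2.RETR_EXTERNAL,cv2.CHAIN_APPROX_NONE)
    c=max(cs,key=cv2.contourArea); return c, np.array([c[:,0].mean(0)])
def parts(c,s=1.5625,car=(512,325),tube=(378,268),dial=(258,258)):
    h=cv2.cvtColor(c['pixels'],cv2.COLOR_BGR2HSV); H,S,V=[h[...,i].astype(int) for i in range(3)]
    return H,S,V
E
python3 - <<'E'
from m import *
c={k:v for k,v in np.load('top0.npz').items()}
s=1.5625
H,S,V=parts(c)
white=(S<70)&(V>140)
# dial
ct,_=blob(white,258/s,258/s,42)
P=onz(c,cv2.convexHull(ct)[:,0].astype(float),46)
(x,y),rd=cv2.minEnclosingCircle(P[:,:2].astype(np.float32)); 
A=np.c_[2*P[:,:2],np.ones(len(P))];q=np.linalg.lstsq(A,(P[:,:2]**2).sum(1),rcond=None)[0]
D=q[:2];print('dial',x,y,rd,'ls',D,np.sqrt(q[2]+D@D))
# mark : dark pixels near (214,250)
dark=(V<120)
ct,_=blob(dark,214/s,250/s,7); mm=ct[:,0].mean(0);mk=onz(c,[mm],46)[0];print('mark px',mm*s,mk,np.linalg.norm(mk[:2]-D))
# carriage
m=white|((H>35)&(H<95)&(S>60))
z=np.zeros(V.shape,np.uint8);cv2.circle(z,(int(508/s),int(326/s)),48,1,-1)
yel=(H>15)&(H<33)&(S>110)&(V>110)
m=((m|0)>0)&(z>0)
ct,_=blob(white,530/s,330/s,60)
W=onz(c,cv2.convexHull(ct)[:,0].astype(float),12)[:,:2]
rect=cv2.minAreaRect(W.astype(np.float32));print('plate rect',rect,cv2.boxPoints(rect).tolist())
g=(H>40)&(H<95)&(S>60)
ct,_=blob(g,480/s,316/s,20);e=cv2.fitEllipse(cv2.convexHull(ct));G=onz(c,[e[0]],14)[0];print('glass',G,e)
br=(V<110)&(S>90)
ct,_=blob(br,558/s,336/s,12);mo=cv2.moments(ct);u=[mo['m10']/mo['m00'],mo['m01']/mo['m00']];print('handle',np.array(u)*s,onz(c,[u],60)[0],cv2.contourArea(ct))
ct,_=blob(yel,379/s,268/s,17);e=cv2.fitEllipse(cv2.convexHull(ct));print('tube px',e)
for zz in(170,175,180):print(zz,onz(c,[e[0]],zz)[0])
ct,_=blob(br,258/s,284/s,8);mo=cv2.moments(ct);u=[mo['m10']/mo['m00'],mo['m01']/mo['m00']];print('crank',np.array(u)*s,onz(c,[u],105)[0])
big=cv2.resize(c['pixels'][110:250,120:400],None,fx=2.85,fy=2.85,interpolation=cv2.INTER_CUBIC);cv2.imwrite('pics/crop.png',big)
E
```

```text
dial 580.5106201171875 294.27801513671875 87.80953979492188 ls [580.62302269 294.1563914 ] 87.30729831222092
mark px [215.625 250.   ] [593.64643116 366.26294206  46.        ] 73.27321350056084
plate rect ((480.9419250488281, -123.84211730957031), (198.9315643310547, 92.103515625), 73.75933837890625) [[408.9100036621094, -206.4593505859375], [497.3381652832031, -232.21817016601562], [552.973876953125, -41.224884033203125], [464.5456848144531, -15.466064453125]]
glass [497.53710833 -72.39261101  14.        ] ((306.67333984375, 201.4921875), (25.942073822021484, 27.154464721679688), 127.13861846923828)
handle [555.9375  339.90625] [ 452.06997436 -190.27055098   60.        ] 25.0
tube px ((242.7082061767578, 170.2412567138672), (27.20433807373047, 31.10468101501465), 175.6234130859375)
170 [542.48950808  87.50718001 170.        ]
175 [541.36975739  87.27158457 175.        ]
180 [540.25000669  87.03598913 180.        ]
crank [260.12620192 284.77564103] [524.54142252 274.73782797 105.        ]
```

View pics/crop.png

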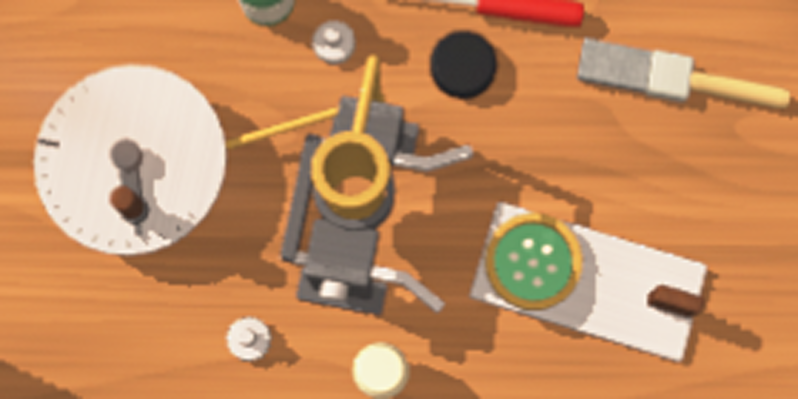

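The fixture yaw comes out at about 79.4° with its origin at (542, 87.8); the dial-to-tube distance is 210.6 against 210 given, so it checks. The carriage plate measures 199x92, yaw 73.8°, origin (496.4, -72.5). That puts the handle at about (460, -197) with the jaws at -16.2°. First I move on an arc to above it.

```bash
python3 -m crank '[{"dx":15,"dy":-20,"rz":-3},{"dx":40,"dy":-55,"rz":-8},{"dx":66,"dy":-92,"rz":-13},{"dx":92,"dy":-130,"rz":-18},{"dx":118,"dy":-170,"rz":-23},{"dx":144,"dy":-212,"rz":-28},{"dx":170,"dy":-255,"rz":-33},{"dx":196,"dy":-300,"rz":-38},{"dx":220,"dy":-345,"rz":-43},{"dx":240,"dy":-385,"rz":-47},{"dx":252,"dy":-415,"rz":-50},{"dx":259,"dy":-434,"rz":-52}]' 60
python3 -m crank '[{"dx":2,"dy":-25,"rz":-3},{"dx":2,"dy":-65,"rz":-7},{"dx":2,"dy":-108,"rz":-11},{"dx":0,"dy":-151,"rz":-15},{"dx":-3,"dy":-194,"rz":-19},{"dx":-7,"dy":-236,"rz":-23},{"dx":-11,"dy":-276,"rz":-27},{"dx":-15,"dy":-308,"rz":-30},{"dx":-18,"dy":-332,"rz":-32},{"dx":-20,"dy":-345,"rz":-33.5},{"dx":-20,"dy":-347,"rz":-33.5},{"dx":-20,"dy":-347,"rz":-33.5}]'
python3 - <<'E'
from m import *
c=cam('top');s=1.5625
print(read_state()['tcp_pos'],read_state()['tcp_rot'],read_state()['t'])
c2=cam('scene')
a=cv2.resize(c['pixels'][160:300,230:420],(400,295));b=cv2.resize(c2['pixels'][120:270,120:320],(400,300))
cv2.imwrite('pics/a.png',np.hstack([a,b[:295]]))
print(proj(c,[460,-197,48])*s, proj(c2,[[460,-197,48]]))
E
```

```text
[221.25289814 584.37813317 404.04122197] [-1.57083071e+00  1.38090061e-03  1.20900130e+00] 0.15
[[558.50003036 335.93068618]] [[175.74920534 185.05558263]]validation failed for argument at $[0]...
validation failed for argument at $[0]...
```

View pics/a.png

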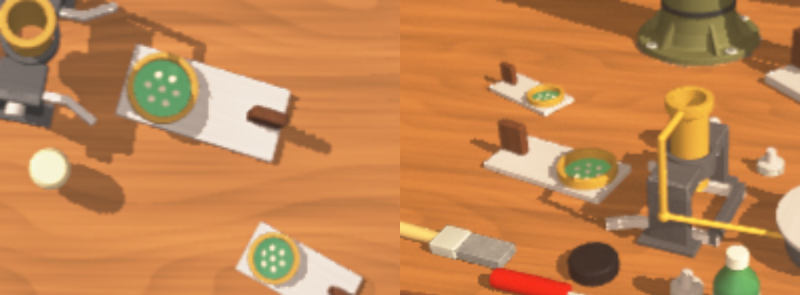

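The arm has not moved: both calls were refused, and rows probably need every field. In the crops the predicted handle pixel matches the mid-sized fin (right crop 112,130).

```bash
python3 -m crank '[{"dx":15,"dy":-20,"dz":0,"rx":0,"ry":0,"rz":-3,"gripper":0},{"dx":40,"dy":-55,"dz":0,"rx":0,"ry":0,"rz":-8,"gripper":0},{"dx":66,"dy":-92,"dz":0,"rx":0,"ry":0,"rz":-13,"gripper":0},{"dx":92,"dy":-130,"dz":0,"rx":0,"ry":0,"rz":-18,"gripper":0},{"dx":118,"dy":-170,"dz":0,"rx":0,"ry":0,"rz":-23,"gripper":0},{"dx":144,"dy":-212,"dz":0,"rx":0,"ry":0,"rz":-28,"gripper":0},{"dx":170,"dy":-255,"dz":0,"rx":0,"ry":0,"rz":-33,"gripper":0},{"dx":196,"dy":-300,"dz":0,"rx":0,"ry":0,"rz":-38,"gripper":0},{"dx":220,"dy":-345,"dz":0,"rx":0,"ry":0,"rz":-43,"gripper":0},{"dx":240,"dy":-385,"dz":0,"rx":0,"ry":0,"rz":-47,"gripper":0},{"dx":252,"dy":-415,"dz":0,"rx":0,"ry":0,"rz":-50,"gripper":0},{"dx":259,"dy":-434,"dz":0,"rx":0,"ry":0,"rz":-52,"gripper":0}]' 60
```

```text
t: 1.4
tcp_pos: [481.1, 147.6, 404.7]
tcp_rot: [-1.572, 0.0, 0.296]
force: [0.6, 0.7, -0.0]
width: 85.3
```

```bash
python3 -m crank '[{"dx":2,"dy":-25,"dz":0,"rx":0,"ry":0,"rz":-3,"gripper":0},{"dx":2,"dy":-65,"dz":0,"rx":0,"ry":0,"rz":-7,"gripper":0},{"dx":2,"dy":-108,"dz":0,"rx":0,"ry":0,"rz":-11,"gripper":0},{"dx":0,"dy":-151,"dz":0,"rx":0,"ry":0,"rz":-15,"gripper":0},{"dx":-3,"dy":-194,"dz":0,"rx":0,"ry":0,"rz":-19,"gripper":0},{"dx":-7,"dy":-236,"dz":0,"rx":0,"ry":0,"rz":-23,"gripper":0},{"dx":-11,"dy":-276,"dz":0,"rx":0,"ry":0,"rz":-27,"gripper":0},{"dx":-15,"dy":-308,"dz":0,"rx":0,"ry":0,"rz":-30,"gripper":0},{"dx":-18,"dy":-332,"dz":-10,"rx":0,"ry":0,"rz":-32,"gripper":0},{"dx":-20,"dy":-346,"dz":-30,"rx":0,"ry":0,"rz":-33.3,"gripper":0},{"dx":-20,"dy":-347,"dz":-60,"rx":0,"ry":0,"rz":-33.3,"gripper":0},{"dx":-20,"dy":-347,"dz":-80,"rx":0,"ry":0,"rz":-33.3,"gripper":0}]'
python3 -m crank '[{"dx":0,"dy":0,"dz":-25,"rx":0,"ry":0,"rz":0,"gripper":0},{"dx":0,"dy":0,"dz":-50,"rx":0,"ry":0,"rz":0,"gripper":0},{"dx":0,"dy":0,"dz":-75,"rx":0,"ry":0,"rz":0,"gripper":0},{"dx":0,"dy":0,"dz":-95,"rx":0,"ry":0,"rz":0,"gripper":0},{"dx":0,"dy":0,"dz":-110,"rx":0,"ry":0,"rz":0,"gripper":0},{"dx":0,"dy":0,"dz":-118,"rx":0,"ry":0,"rz":0,"gripper":0},{"dx":0,"dy":0,"dz":-120,"rx":0,"ry":0,"rz":0,"gripper":0},{"dx":0,"dy":0,"dz":-120,"rx":0,"ry":0,"rz":0,"gripper":0}]'
python3 - <<'E'
from m import *
c=cam('top');s=1.5625
print(read_state()['tcp_pos'],read_state()['tcp_rot'],read_state()['t'])
c2=cam('scene')
a=cv2.resize(c['pixels'][160:300,230:420],(400,295));b=cv2.resize(c2['pixels'][100:250,120:320],(400,300))
cv2.imwrite('pics/b.png',np.hstack([a,b[:295]]))
E
```

```text
t: 2.6
tcp_pos: [460.1, -196.0, 323.1]
tcp_rot: [-1.57, 0.001, -0.279]
force: [-0.4, 0.3, -0.3]
width: 85.4
t: 3.4
tcp_pos: [460.5, -196.2, 204.8]
tcp_rot: [-1.571, -0.0, -0.279]
force: [-0.1, -0.8, 0.1]
width: 85.8
[ 460.57118673 -196.3872011   205.19632841] [-1.57068577e+00 -8.30418442e-04 -2.79450151e-01] 3.45
```

View pics/b.png

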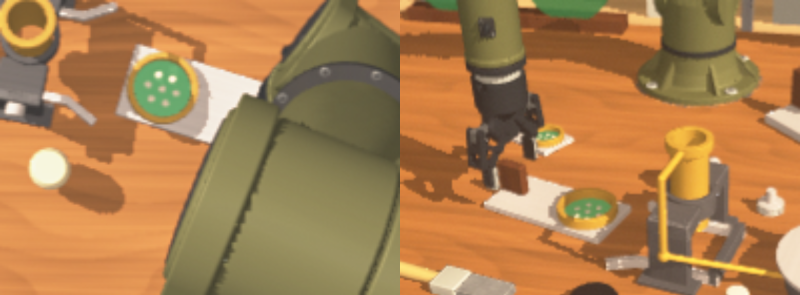

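Fin (512,177) sits between the fingers (487,180) and (535,150). Closing on it.

```bash
python3 -m crank '[{"dx":0,"dy":0,"dz":0,"rx":0,"ry":0,"rz":0,"gripper":0.5},{"dx":0,"dy":0,"dz":0,"rx":0,"ry":0,"rz":0,"gripper":1},{"dx":0,"dy":0,"dz":0,"rx":0,"ry":0,"rz":0,"gripper":1},{"dx":0,"dy":0,"dz":0,"rx":0,"ry":0,"rz":0,"gripper":1},{"dx":0,"dy":0,"dz":0,"rx":0,"ry":0,"rz":0,"gripper":1},{"dx":0,"dy":0,"dz":0,"rx":0,"ry":0,"rz":0,"gripper":1},{"dx":0,"dy":0,"dz":0,"rx":0,"ry":0,"rz":0,"gripper":1},{"dx":0,"dy":0,"dz":0,"rx":0,"ry":0,"rz":0,"gripper":1}]' 60
```

```text
t: 4.3
tcp_pos: [460.3, -196.6, 204.9]
tcp_rot: [-1.571, -0.0, -0.28]
force: [-0.3, -0.4, 6.0]
width: 15.1
```

```bash
python3 -m crank '[{"dx":5,"dy":1,"dz":0,"rx":0,"ry":0,"rz":1,"gripper":1},{"dx":10,"dy":2,"dz":0,"rx":0,"ry":0,"rz":2,"gripper":1},{"dx":15,"dy":3,"dz":0,"rx":0,"ry":0,"rz":3,"gripper":1},{"dx":20,"dy":4,"dz":0,"rx":0,"ry":0,"rz":4,"gripper":1},{"dx":25,"dy":5,"dz":0,"rx":0,"ry":0,"rz":5,"gripper":1},{"dx":29.5,"dy":5.6,"dz":0,"rx":0,"ry":0,"rz":5.6,"gripper":1},{"dx":29.5,"dy":5.6,"dz":0,"rx":0,"ry":0,"rz":5.6,"gripper":1},{"dx":29.5,"dy":5.6,"dz":0,"rx":0,"ry":0,"rz":5.6,"gripper":1}]'
python3 - <<'E'
from m import *
c=cam('top','c_raw.png');s=1.5625
st=read_state();print(st['tcp_pos'],st['tcp_rot'])
H,S,V=parts(c);a=np.radians(79.4);ex=np.array([np.cos(a),np.sin(a)]);ey=np.array([-ex[1],ex[0]]);F=np.array([542,87.8])
def fx(p):p=np.asarray(p)[:2]-F;return p@ex,p@ey
g=(H>40)&(H<95)&(S>60)
T=st['tcp_pos'][:2]+130*ex
u=proj(c,[*T,14])[0];print('pred',u)
ct,_=blob(g,*u,18);e=cv2.fitEllipse(cv2.convexHull(ct));G=onz(c,[e[0]],14)[0];print('glass',G,fx(G),'handle',fx(st['tcp_pos']))
cv2.imwrite('pics/c.png',cv2.resize(c['pixels'][130:260,200:400],(800,520),interpolation=cv2.INTER_CUBIC))
for y in(49,-49,73,-73):
  for x in (-54,-92,60):print(x,y,(proj(c,[*(F+x*ex+y*ey),15])[0]-[200,130])*4)
E
```

```text
t: 5.1
tcp_pos: [489.4, -191.4, 204.9]
tcp_rot: [-1.571, 0.0, -0.182]
force: [-3.0, -1.5, 5.2]
width: 14.9
[ 489.38820116 -191.38443079  204.89472746] [-1.57147385e+00  4.05977413e-04 -1.82043638e-01]
pred [303.2858727  195.41803598]
glass [513.90988367 -64.6172123   14.        ] (np.float64(-154.98348062320775), np.float64(-0.4265837518878737)) handle (np.float64(-284.0982574059532), np.float64(0.3576437460094365))
-54 49 [246.5580814  303.69081853]
-92 49 [304.45055115 315.43224222]
60 49 [ 74.06343066 268.57624688]
-54 -49 [276.65201536 158.10681089]
-92 -49 [333.7500647  169.49516992]
60 -49 [106.4409622 124.3349996]
-54 73 [239.04627577 339.95673378]
-92 73 [297.11662742 351.78293749]
60 73 [ 66.04227017 304.51432093]
-54 -73 [283.86854065 123.12521779]
-92 -73 [340.75646587 134.42597266]
60 -73 [114.26338951  89.68180045]
```

View pics/c.png

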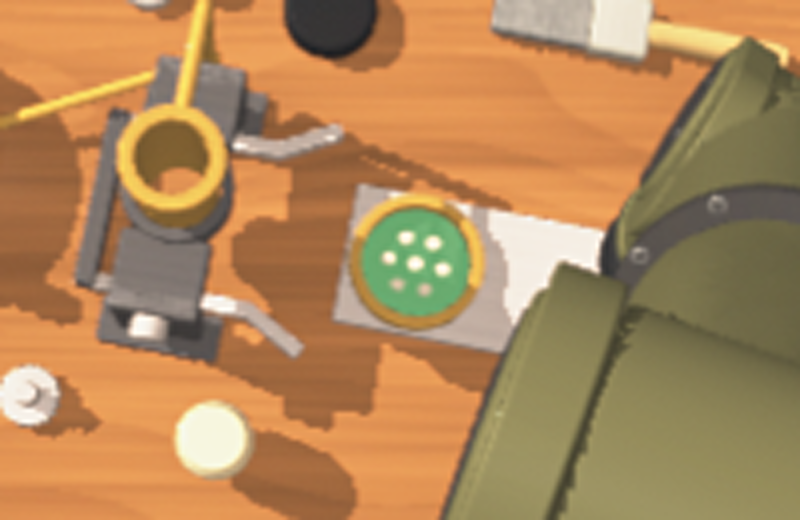

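The flare tips appear at (298,350) and (338,132), matching the predicted (297,352) and (341,134), and the glass is on the axis (y -0.4) at x -155. Sliding in 140 mm along (0.184, 0.983).

```bash
python3 -m crank '[{"dx":1.5,"dy":8,"dz":0,"rx":0,"ry":0,"rz":0,"gripper":1},{"dx":3.5,"dy":19,"dz":0,"rx":0,"ry":0,"rz":0,"gripper":1},{"dx":5.8,"dy":31,"dz":0,"rx":0,"ry":0,"rz":0,"gripper":1},{"dx":8.2,"dy":44,"dz":0,"rx":0,"ry":0,"rz":0,"gripper":1},{"dx":10.7,"dy":57,"dz":0,"rx":0,"ry":0,"rz":0,"gripper":1},{"dx":13.1,"dy":70,"dz":0,"rx":0,"ry":0,"rz":0,"gripper":1},{"dx":15.5,"dy":83,"dz":0,"rx":0,"ry":0,"rz":0,"gripper":1},{"dx":18,"dy":96,"dz":0,"rx":0,"ry":0,"rz":0,"gripper":1},{"dx":20.4,"dy":109,"dz":0,"rx":0,"ry":0,"rz":0,"gripper":1},{"dx":22.8,"dy":122,"dz":0,"rx":0,"ry":0,"rz":0,"gripper":1},{"dx":24.7,"dy":132,"dz":0,"rx":0,"ry":0,"rz":0,"gripper":1},{"dx":25.8,"dy":137.6,"dz":0,"rx":0,"ry":0,"rz":0,"gripper":1}]'
python3 -m crank '[{"dx":0.7,"dy":4,"dz":0,"rx":0,"ry":0,"rz":0,"gripper":1},{"dx":1.5,"dy":8,"dz":0,"rx":0,"ry":0,"rz":0,"gripper":1},{"dx":2,"dy":10.5,"dz":0,"rx":0,"ry":0,"rz":0,"gripper":1},{"dx":2.2,"dy":12,"dz":0,"rx":0,"ry":0,"rz":0,"gripper":1},{"dx":2.2,"dy":12,"dz":0,"rx":0,"ry":0,"rz":0,"gripper":1}]'
```

```text
t: 6.35
tcp_pos: [515.8, -51.8, 204.9]
tcp_rot: [-1.571, -0.001, -0.181]
force: [-0.2, -4.6, 5.0]
width: 15.4
t: 6.85
tcp_pos: [517.9, -40.4, 204.9]
tcp_rot: [-1.571, -0.001, -0.181]
force: [-0.7, -3.4, 6.2]
width: 15.2
```

```bash
python3 -m crank '[{"dx":0.2,"dy":1,"dz":0,"rx":0,"ry":0,"rz":0,"gripper":1},{"dx":0.4,"dy":2,"dz":0,"rx":0,"ry":0,"rz":0,"gripper":1},{"dx":0.5,"dy":3,"dz":0,"rx":0,"ry":0,"rz":0,"gripper":1},{"dx":0.5,"dy":3,"dz":0,"rx":0,"ry":0,"rz":0,"gripper":1}]'
python3 - <<'E'
from m import *
c=cam('top');c2=cam('scene')
a=c['pixels'][100:240,110:340];b=c2['pixels'][130:290,190:400]
cv2.imwrite('pics/d.png',np.vstack([cv2.resize(a,(480,292)),cv2.resize(b,(480,300*480//400*366//366))[:300]]))
E
```

```text
t: 7.25
tcp_pos: [518.1, -39.1, 204.9]
tcp_rot: [-1.573, -0.001, -0.183]
force: [-1.5, -9.9, 5.8]
width: 14.9
```

View pics/d.png

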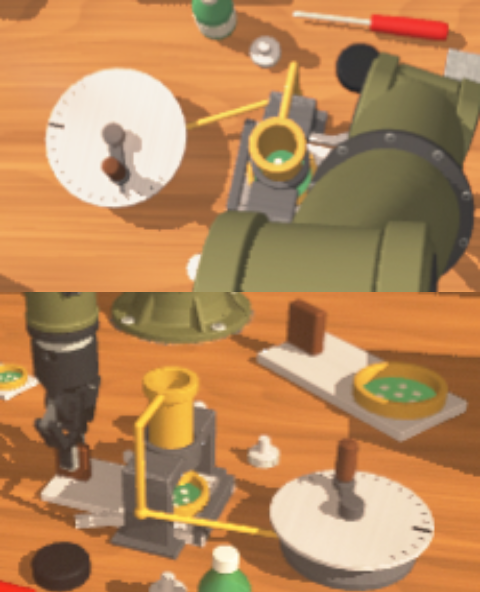

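Carriage is under the arch, with the force rising. A bit more push to confirm the stop.

```bash
python3 -m crank '[{"dx":0.2,"dy":1,"dz":0,"rx":0,"ry":0,"rz":0,"gripper":1},{"dx":0.4,"dy":2,"dz":0,"rx":0,"ry":0,"rz":0,"gripper":1},{"dx":0.5,"dy":3,"dz":0,"rx":0,"ry":0,"rz":0,"gripper":1},{"dx":0.5,"dy":3,"dz":0,"rx":0,"ry":0,"rz":0,"gripper":1}]'
```

```text
t: 7.75
tcp_pos: [518.4, -38.5, 204.9]
tcp_rot: [-1.576, -0.001, -0.185]
force: [-1.0, -18.2, 4.8]
width: 15.2
```

At the stop: 18 N, and 3 mm commanded gave 0.6 mm. Releasing, lifting clear and checking the carriage and crank.

```bash
python3 -m crank '[{"dx":0,"dy":0,"dz":0,"rx":0,"ry":0,"rz":0,"gripper":0.5},{"dx":0,"dy":0,"dz":0,"rx":0,"ry":0,"rz":0,"gripper":0},{"dx":-0.7,"dy":-4,"dz":0,"rx":0,"ry":0,"rz":0,"gripper":0},{"dx":-0.7,"dy":-4,"dz":0,"rx":0,"ry":0,"rz":0,"gripper":0},{"dx":-0.7,"dy":-4,"dz":10,"rx":0,"ry":0,"rz":0,"gripper":0},{"dx":-0.7,"dy":-4,"dz":35,"rx":0,"ry":0,"rz":0,"gripper":0},{"dx":-0.7,"dy":-4,"dz":75,"rx":0,"ry":0,"rz":0,"gripper":0},{"dx":-0.7,"dy":-4,"dz":115,"rx":0,"ry":0,"rz":0,"gripper":0},{"dx":-0.7,"dy":-4,"dz":155,"rx":0,"ry":0,"rz":0,"gripper":0},{"dx":-0.7,"dy":-4,"dz":185,"rx":0,"ry":0,"rz":0,"gripper":0},{"dx":-0.7,"dy":-4,"dz":200,"rx":0,"ry":0,"rz":0,"gripper":0},{"dx":-0.7,"dy":-4,"dz":200,"rx":0,"ry":0,"rz":0,"gripper":0}]'
python3 - <<'E'
from m import *
c=cam('top','e_raw.png');c2=cam('scene','e2_raw.png')
s=1.5625
np.savez('topE.npz',**c);np.savez('sceneE.npz',**c2)
a=c['pixels'][125:225,125:205];b=c2['pixels'][180:270,295:395]
cv2.imwrite('pics/e.png',np.hstack([cv2.resize(a,(400,500),interpolation=cv2.INTER_CUBIC),cv2.resize(b,(400,360),interpolation=cv2.INTER_CUBIC)[:500] if 0 else cv2.copyMakeBorder(cv2.resize(b,(400,360),interpolation=cv2.INTER_CUBIC),0,140,0,0,0)]))
D=np.array([580.6,294.2])
for k in(0,.1,.2,.3,.4):
    t=np.radians(79.4)+2.2-k;d=np.array([np.cos(t),np.sin(t)])
    P=[[*(D+50*d),111],[*(D+50*d),61],[*(D+72*d),58]]
    print(k,((proj(c,P)-[125,125])*5).round().tolist(),((proj(c2,P)-[295,180])*4+[400,0]).round().tolist())
E
```

```text
t: 8.95
tcp_pos: [518.2, -39.3, 407.7]
tcp_rot: [-1.569, -0.005, -0.182]
force: [-0.3, 0.0, -0.4]
width: 85.4
0 [[210.0, 262.0], [230.0, 282.0], [248.0, 322.0]] [[568.0, 65.0], [562.0, 130.0], [548.0, 115.0]]
0.1 [[201.0, 266.0], [221.0, 286.0], [235.0, 327.0]] [[576.0, 64.0], [569.0, 129.0], [559.0, 113.0]]
0.2 [[191.0, 268.0], [212.0, 288.0], [221.0, 331.0]] [[584.0, 63.0], [577.0, 128.0], [570.0, 112.0]]
0.3 [[181.0, 270.0], [202.0, 290.0], [207.0, 334.0]] [[592.0, 63.0], [585.0, 128.0], [581.0, 112.0]]
0.4 [[170.0, 271.0], [192.0, 291.0], [193.0, 335.0]] [[600.0, 64.0], [593.0, 128.0], [592.0, 113.0]]
```

View pics/e.png

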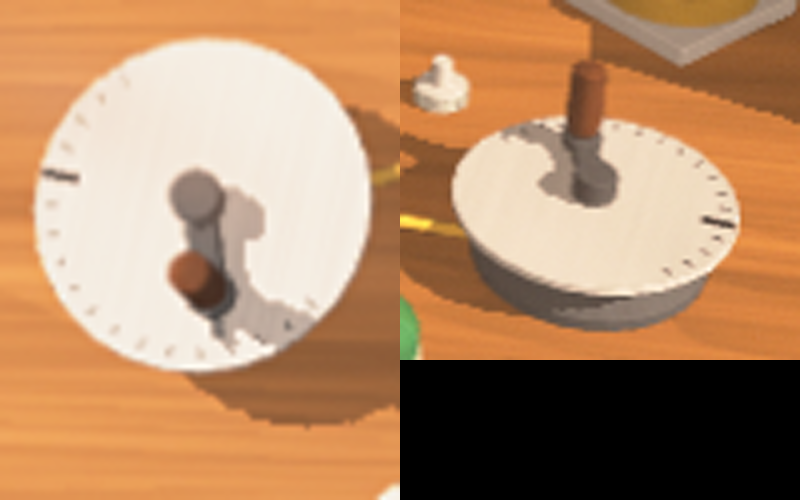

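Sleeve top at (188,270) in the top crop and (590,65) in the scene crop, which gives crank ≈0.23. The handle is therefore at about (532, 283.5). The carriage was not disturbed by the release, as far as visible. Moving over the crank.

```bash
python3 -m crank '[{"dx":1,"dy":12,"dz":0,"rx":0,"ry":0,"rz":4,"gripper":0},{"dx":2,"dy":35,"dz":0,"rx":0,"ry":0,"rz":11,"gripper":0},{"dx":3,"dy":65,"dz":0,"rx":0,"ry":0,"rz":19,"gripper":0},{"dx":5,"dy":97,"dz":0,"rx":0,"ry":0,"rz":27,"gripper":0},{"dx":6,"dy":130,"dz":0,"rx":0,"ry":0,"rz":35,"gripper":0},{"dx":7,"dy":165,"dz":0,"rx":0,"ry":0,"rz":43,"gripper":0},{"dx":9,"dy":200,"dz":0,"rx":0,"ry":0,"rz":51,"gripper":0},{"dx":10,"dy":235,"dz":0,"rx":0,"ry":0,"rz":59,"gripper":0},{"dx":11,"dy":268,"dz":0,"rx":0,"ry":0,"rz":67,"gripper":0},{"dx":12.5,"dy":297,"dz":0,"rx":0,"ry":0,"rz":75,"gripper":0},{"dx":13.5,"dy":316,"dz":0,"rx":0,"ry":0,"rz":82,"gripper":0},{"dx":14,"dy":323,"dz":0,"rx":0,"ry":0,"rz":85.5,"gripper":0}]'
python3 -m crank '[{"dx":0,"dy":0,"dz":-10,"rx":0,"ry":0,"rz":0,"gripper":0},{"dx":0,"dy":0,"dz":-35,"rx":0,"ry":0,"rz":0,"gripper":0},{"dx":0,"dy":0,"dz":-65,"rx":0,"ry":0,"rz":0,"gripper":0},{"dx":0,"dy":0,"dz":-95,"rx":0,"ry":0,"rz":0,"gripper":0},{"dx":0,"dy":0,"dz":-120,"rx":0,"ry":0,"rz":0,"gripper":0},{"dx":0,"dy":0,"dz":-140,"rx":0,"ry":0,"rz":0,"gripper":0},{"dx":0,"dy":0,"dz":-153,"rx":0,"ry":0,"rz":0,"gripper":0},{"dx":0,"dy":0,"dz":-157,"rx":0,"ry":0,"rz":0,"gripper":0},{"dx":0,"dy":0,"dz":-157,"rx":0,"ry":0,"rz":0,"gripper":0}]'
python3 - <<'E'
from m import *
c2=cam('scene')
cv2.imwrite('pics/f.png',cv2.resize(c2['pixels'][110:270,200:420],(660,480),interpolation=cv2.INTER_CUBIC))
E
```

```text
t: 10.25
tcp_pos: [531.2, 286.4, 402.6]
tcp_rot: [-1.567, 0.001, 1.318]
force: [0.3, 0.9, 0.5]
width: 85.2
t: 11.15
tcp_pos: [532.0, 283.3, 247.1]
tcp_rot: [-1.57, 0.001, 1.309]
force: [-0.4, 0.1, 0.2]
width: 85.3
```

View pics/f.png

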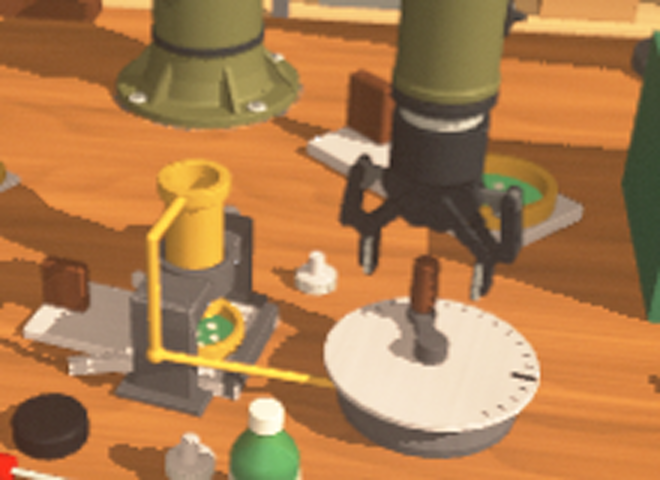

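Sleeve (425,285) is centred between the fingers (370 and 482). The carriage sits between the rails. Closing.

```bash
python3 -m crank '[{"dx":0,"dy":0,"dz":0,"rx":0,"ry":0,"rz":0,"gripper":0.4},{"dx":0,"dy":0,"dz":0,"rx":0,"ry":0,"rz":0,"gripper":0.8},{"dx":0,"dy":0,"dz":0,"rx":0,"ry":0,"rz":0,"gripper":1},{"dx":0,"dy":0,"dz":0,"rx":0,"ry":0,"rz":0,"gripper":1},{"dx":0,"dy":0,"dz":0,"rx":0,"ry":0,"rz":0,"gripper":1},{"dx":0,"dy":0,"dz":0,"rx":0,"ry":0,"rz":0,"gripper":1},{"dx":0,"dy":0,"dz":0,"rx":0,"ry":0,"rz":0,"gripper":1}]' 60
python3 - <<'E'
from h import *
p=read_state()['tcp_pos'][:2];D=np.array([580.6,294.2]);v=p-D
a0=np.arctan2(v[1],v[0])%(2*np.pi);a=np.radians(79.4)
print(p,np.hypot(*v),'crank',2.2-(a0-a))
C0=np.array([532.0,283.4])
for k in np.linspace(.22,2.2,23):
    t=a+2.2-k;print(round(k,2),(D+50*np.array([np.cos(t),np.sin(t)])-C0).round(1))
E
```

```text
t: 11.9
tcp_pos: [532.2, 283.9, 248.3]
tcp_rot: [-1.572, -0.001, 1.31]
force: [-0.1, -0.2, 5.6]
width: 21.5
[532.18718852 283.88567054] 49.49935057651519 crank 0.2342875970720677
0.22 [-0.1 -0.3]
0.31 [-1.   4.1]
0.4 [-1.4  8.6]
0.49 [-1.3 13.1]
0.58 [-0.9 17.6]
0.67 [-0.1 22. ]
0.76 [ 1.1 26.3]
0.85 [ 2.7 30.5]
0.94 [ 4.6 34.6]
1.03 [ 6.9 38.4]
1.12 [ 9.6 42.1]
1.21 [12.6 45.5]
1.3 [15.8 48.6]
1.39 [19.3 51.3]
1.48 [23.1 53.8]
1.57 [27.1 55.9]
1.66 [31.2 57.7]
1.75 [35.5 59.1]
1.84 [39.9 60. ]
1.93 [44.4 60.6]
2.02 [48.9 60.8]
2.11 [53.3 60.6]
2.2 [57.8 59.9]
```

```bash
python3 -m crank '[{"dx":-0.7,"dy":4.1,"dz":0,"rx":0,"ry":0,"rz":-2.7,"gripper":1},{"dx":-1.3,"dy":8.6,"dz":0,"rx":0,"ry":0,"rz":-5.4,"gripper":1},{"dx":-1.3,"dy":13.1,"dz":0,"rx":0,"ry":0,"rz":-8.1,"gripper":1},{"dx":-0.9,"dy":17.6,"dz":0,"rx":0,"ry":0,"rz":-10.8,"gripper":1},{"dx":-0.1,"dy":22,"dz":0,"rx":0,"ry":0,"rz":-13.5,"gripper":1},{"dx":1.1,"dy":26.3,"dz":0,"rx":0,"ry":0,"rz":-16.2,"gripper":1},{"dx":2.7,"dy":30.5,"dz":0,"rx":0,"ry":0,"rz":-18.9,"gripper":1},{"dx":4.6,"dy":34.6,"dz":0,"rx":0,"ry":0,"rz":-21.6,"gripper":1},{"dx":6.9,"dy":38.4,"dz":0,"rx":0,"ry":0,"rz":-24.3,"gripper":1},{"dx":9.6,"dy":42.1,"dz":0,"rx":0,"ry":0,"rz":-27,"gripper":1},{"dx":12.6,"dy":45.5,"dz":0,"rx":0,"ry":0,"rz":-29.7,"gripper":1},{"dx":15.8,"dy":48.6,"dz":0,"rx":0,"ry":0,"rz":-32.4,"gripper":1}]'
```

```text
t: 13.1
tcp_pos: [548.2, 332.2, 248.3]
tcp_rot: [-1.571, -0.001, 0.743]
force: [-0.4, -1.3, 5.8]
width: 21.3
```

```bash
python3 -m crank '[{"dx":3.5,"dy":2.7,"dz":0,"rx":0,"ry":0,"rz":-2.7,"gripper":1},{"dx":7.3,"dy":5.2,"dz":0,"rx":0,"ry":0,"rz":-5.4,"gripper":1},{"dx":11.3,"dy":7.3,"dz":0,"rx":0,"ry":0,"rz":-8.1,"gripper":1},{"dx":15.4,"dy":9.1,"dz":0,"rx":0,"ry":0,"rz":-10.8,"gripper":1},{"dx":19.7,"dy":10.5,"dz":0,"rx":0,"ry":0,"rz":-13.5,"gripper":1},{"dx":24.1,"dy":11.4,"dz":0,"rx":0,"ry":0,"rz":-16.2,"gripper":1},{"dx":28.6,"dy":12,"dz":0,"rx":0,"ry":0,"rz":-18.9,"gripper":1},{"dx":33.1,"dy":12.2,"dz":0,"rx":0,"ry":0,"rz":-21.6,"gripper":1},{"dx":37.5,"dy":12,"dz":0,"rx":0,"ry":0,"rz":-24.3,"gripper":1},{"dx":42,"dy":11.3,"dz":0,"rx":0,"ry":0,"rz":-27,"gripper":1},{"dx":42,"dy":11.3,"dz":0,"rx":0,"ry":0,"rz":-27,"gripper":1}]'
python3 - <<'E'
from h import *
p=read_state()['tcp_pos'][:2];D=np.array([580.6,294.2]);v=p-D
print(p,np.hypot(*v),'crank',2.2-(np.arctan2(v[1],v[0])-np.radians(79.4)))
E
python3 -m crank '[{"dx":0,"dy":0,"dz":0,"rx":0,"ry":0,"rz":0,"gripper":0.5},{"dx":0,"dy":0,"dz":0,"rx":0,"ry":0,"rz":0,"gripper":0},{"dx":0,"dy":0,"dz":0,"rx":0,"ry":0,"rz":0,"gripper":0},{"dx":0,"dy":0,"dz":0,"rx":0,"ry":0,"rz":0,"gripper":0},{"dx":0,"dy":0,"dz":15,"rx":0,"ry":0,"rz":0,"gripper":0},{"dx":0,"dy":0,"dz":45,"rx":0,"ry":0,"rz":0,"gripper":0},{"dx":0,"dy":0,"dz":85,"rx":0,"ry":0,"rz":0,"gripper":0},{"dx":0,"dy":0,"dz":125,"rx":0,"ry":0,"rz":0,"gripper":0},{"dx":0,"dy":0,"dz":160,"rx":0,"ry":0,"rz":0,"gripper":0},{"dx":0,"dy":0,"dz":180,"rx":0,"ry":0,"rz":0,"gripper":0}]'
python3 -m crank '[{"dx":-15,"dy":5,"dz":0,"rx":0,"ry":0,"rz":0,"gripper":0},{"dx":-45,"dy":15,"dz":0,"rx":0,"ry":0,"rz":0,"gripper":0},{"dx":-80,"dy":30,"dz":0,"rx":0,"ry":0,"rz":0,"gripper":0},{"dx":-115,"dy":48,"dz":0,"rx":0,"ry":0,"rz":0,"gripper":0},{"dx":-150,"dy":65,"dz":0,"rx":0,"ry":0,"rz":0,"gripper":0},{"dx":-185,"dy":85,"dz":0,"rx":0,"ry":0,"rz":0,"gripper":0},{"dx":-215,"dy":105,"dz":0,"rx":0,"ry":0,"rz":0,"gripper":0},{"dx":-240,"dy":120,"dz":0,"rx":0,"ry":0,"rz":0,"gripper":0},{"dx":-250,"dy":128,"dz":0,"rx":0,"ry":0,"rz":0,"gripper":0},{"dx":-250,"dy":128,"dz":0,"rx":0,"ry":0,"rz":0,"gripper":0}]'
python3 - <<'E'
from m import *
c=cam('top','g_raw.png');c2=cam('scene','g2_raw.png')
D=np.array([580.6,294.2]);a=np.radians(79.4);ex=np.array([np.cos(a),np.sin(a)]);ey=np.array([-ex[1],ex[0]]);F=D-210*ex
H,S,V=parts(c);br=(V<125)&(S>90)&((H<14)|(H>170))
t=D+50*ex;u=proj(c,[*t,100])[0]
ct,_=blob(br,*u,9);m=ct[:,0].mean(0);P=onz(c,[m],98)[0];v=P[:2]-D;print('sleeve',P,np.hypot(*v),'crank',2.2-(np.arctan2(v[1],v[0])-a))
# carriage plate tail (visible) & handle
white=(S<80)&(V>120)
u=proj(c,[*(F-115*ex),12])[0];ct,_=blob(white,*u,32)
W=onz(c,cv2.convexHull(ct)[:,0].astype(float),12)[:,:2]-F;W=np.c_[W@ex,W@ey];print('tail x',np.sort(W[:,0])[:5],'y',W[:,1].min(),W[:,1].max())
r_=cv2.minAreaRect(W.astype(np.float32));print(r_)
A=c['pixels'][100:240,110:370];B=c2['pixels'][130:280,180:400]
cv2.imwrite('pics/g.png',np.vstack([cv2.resize(A,(520,280),interpolation=cv2.INTER_CUBIC),cv2.resize(B,(520,318),interpolation=cv2.INTER_CUBIC)]))
E
```

```text
t: 14.2
tcp_pos: [590.6, 343.1, 248.4]
tcp_rot: [-1.571, -0.001, 0.271]
force: [1.2, -1.4, 5.7]
width: 21.4
[590.64240715 343.13044001] 49.95035436073156 crank 2.217422508565277
t: 15.2
tcp_pos: [589.9, 343.3, 432.8]
tcp_rot: [-1.57, -0.005, 0.273]
force: [1.4, 0.1, 0.6]
width: 85.3
t: 16.2
tcp_pos: [338.5, 472.7, 428.5]
tcp_rot: [-1.57, -0.0, 0.277]
force: [0.3, 0.3, -0.9]
width: 85.2
sleeve [583.17364103 337.64763715  98.        ] 43.52379581110958 crank 2.0741614280628715
tail x [-153.63522257 -153.49287629 -153.43442522 -151.39234535 -150.08116369] y -46.78024719061028 73.92589588803318
((-94.91478729248047, 13.667339324951172), (117.59444427490234, 120.42413330078125), 0.3027034103870392)
```

View pics/g.png

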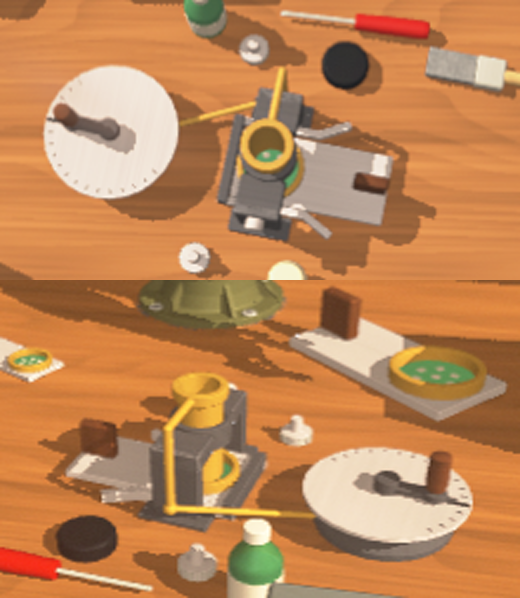

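The tail measures x -153.6 against -154 given, so the carriage is home. Crank reads 2.217 from the grip pose; the sleeve blob (2.07) is contaminated (r 43). A closer look at the pointer against the mark should settle it.

Run:
```python
from m import *
c=cam('top');c2=cam('scene')
D=np.array([580.6,294.2]);a=np.radians(79.4)
A=c['pixels'][135:185,125:185];B=c2['pixels'][185:260,310:390]
cv2.imwrite('pics/i.png',np.hstack([cv2.resize(A,(480,400),interpolation=cv2.INTER_CUBIC),cv2.resize(B,(320,300),interpolation=cv2.INTER_CUBIC)[:400] if 0 else cv2.copyMakeBorder(cv2.resize(B,(320,300),interpolation=cv2.INTER_CUBIC),0,100,0,0,0)]))
for k in(2.05,2.1,2.2,2.3):
    t=a+2.2-k;d=np.array([np.cos(t),np.sin(t)]);P=[[*(D+50*d),111],[*(D+50*d),61],[*(D+72*d),58],[*(D+76*d),46]]
    print(k,((proj(c,P)-[125,135])*8).round().tolist(),((proj(c2,P)-[310,185])*4+[480,0]).round().tolist())
```

```text
2.05 [[116.0, 186.0], [157.0, 224.0], [92.0, 223.0], [90.0, 231.0]] [[707.0, 99.0], [697.0, 165.0], [733.0, 174.0], [737.0, 190.0]]
2.1 [[117.0, 178.0], [158.0, 216.0], [94.0, 212.0], [92.0, 220.0]] [[706.0, 101.0], [696.0, 168.0], [733.0, 177.0], [737.0, 194.0]]
2.2 [[120.0, 162.0], [161.0, 201.0], [98.0, 190.0], [96.0, 197.0]] [[705.0, 106.0], [695.0, 172.0], [732.0, 184.0], [736.0, 201.0]]
2.3 [[125.0, 147.0], [165.0, 186.0], [105.0, 169.0], [103.0, 175.0]] [[704.0, 110.0], [694.0, 177.0], [729.0, 191.0], [733.0, 209.0]]
```

View pics/i.png

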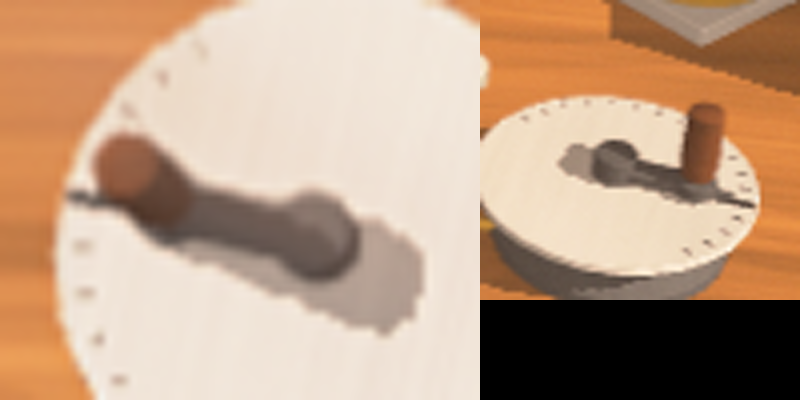

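The sleeve top at (122,163) and (707,107) matches the 2.20 prediction in both views, (120,162) and (705,106), and the pointer merges with the mark. Handing in.

```bash
python3 -c "
from h import *
print(r.finish_job(), read_state()['t'])"
```

```text
the job is handed in; nothing more can be done
the job is handed in; nothing more can be done
```

I ran the mid-sized carriage in by its fin until it met the end stop, then let go. I then wound the crank clockwise from about 0.23 rad to the bold mark and moved the arm clear, at about 16 s on the clock. The job is handed in; it gives no verdict.

**Carriage:**
- At the stop the push force rose to 18 N and the tool almost stopped moving.
- In the last picture the tail edge measured fixture x = -153.6 mm (-154 expected at home).
- On sideways fit, only one edge was readable (-46.8 mm against ±46). The other ran into the rail flare in the picture. The grip point was on the fixture axis (0 mm) just before release.

**Crank:** The gripper position at the end of winding gave 2.217 rad. In both camera views the sleeve top fell within 2 crop pixels of where 2.20 rad would put it, and the pointer lies on the mark.

**Checks that failed or disagreed:**
- A colour-based reading of the sleeve gave 2.07 rad, just outside the allowed range. I set it aside because its radius of 43.5 mm (50 expected) showed it had picked up part of the crank arm.
- My first two move calls were refused for missing fields in the rows, and nothing moved.

I did not measure the other objects again at the end. Those visible in the last pictures look undisturbed, and the moves kept away from them.

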